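Free the jammed bracket from its case and set it on the scanner turntable

TASK

The printed bracket was put back askew in its open case: one end has ridden up on the raised corner step and a corner at the other end is caught under the retaining tab. Swing it round by pushing near its high end until it drops off the step and lies flat on the case floor with its corner out from under the tab, then lift it out by its rib and set it down gently, not dropped, on its base in the middle of the turntable, and let go. Leave the scanner, mouse and power bank where they are.

Things in the scene. Friction and masses are not known exactly. Their poses are not given: they have to be found in the camera images.
- bracket_mid (a point): white plastic bracket, 0.2 kg, an upside-down T: plate 160 x 70 x 10 mm (x, y, z) with an upright rib 120 x 12 x 45 along x down its middle (the grip). Point: its centre, 27.5 mm above the underside; x along the rib, z up. Starts tilted 0.15 rad, +x end high on the step, -x end on the case floor, turned 0.4 rad counter-clockwise from the case's x
- case_floor (a point): open grey plastic case, immovable, inside 195 (x) x 150 (y) mm, walls 6 mm thick, tops 26 mm above the inner floor. Point: centre of the inner floor, 4 mm above the table; x along its length, y across, z up. Pushing the bracket's high end towards the case's -y swings it square and off the step
- case_step (a point): solid step filling the case's +x +y corner, 52 x 56 mm, flat top 20 mm above the inner floor. Point: its free corner, at the top, nearest the case's middle (45.5, 19, 20 mm from case_floor); it runs from here to the +x and +y walls. Axes as the case. The bracket lies flat once its plate is wholly clear of it
- case_tab (a point): retaining tab jutting 13.5 mm inward from the case's -x wall, 45 mm wide along y, 5 mm thick, underside 15 mm above the inner floor. Point: middle of its free edge, underside (-84, 10, 15 mm from case_floor). At the start a corner of the bracket's -x end is under it; it blocks lifting until the corner comes out towards +x
- turntable_top (a point): black round scanner turntable with white dots, immovable and not turning: disc 184 mm across and 10 mm thick on a narrower foot. This point is the centre of its top face, 40 mm above the table; z up
- scanner: grey 3D scanner head 100 mm wide on a black three-legged stand, 202 mm high, feet within 81 mm of its axis, loose; origin on the table under its centre. Leave alone
- mouse: black computer mouse, 110 x 64 x 34 mm, loose; origin under its centre. Leave alone
- powerbank: flat black power bank, 60 x 150 x 22 mm (x, y, z), loose; origin under its centre. Leave alone
- bracket_corner (a point): top of the plate corner that starts caught under the tab: (-80, 35, -17.5 mm) from bracket_mid in the bracket's axes
Mind the look-alikes: they are no part of the job. Leave any green, pink or turquoise look-alike of the part that bears turntable_top alone.

How it is judged:
By the outcome, as a careful person would: the job done as asked, in the order asked, and still so for the second after the job is handed in, with the robot touching nothing.
It also fails if it takes over 54 s, if anything falls off the work surface, if the arm or the gripper's body presses on something with over 40 N, if the wrist force passes 120 N, or if a joint passes its speed limit or range.

ROBOT

A 6-joint arm with a two-finger parallel gripper is mounted at the origin on the work surface. World frame = base frame: x ahead of the robot, y to its left, z up, the work surface at z = 0. Lengths are in m, angles in rad, forces in N, time in s.
With the tool pointing down it reaches from about 0.25 to 0.725 m from the base axis. Payload 9.7 kg.
Tool frame: the origin (TCP) lies at the centre of the arm's flange, where the gripper is bolted on; the fingertips stand 173 mm ahead of it and the grasp point (between the pads) lies 155 mm ahead of it; z points along the fingers, y is the direction in which the jaws open and shut (so a half turn about z gives the same grasp; the last joint's range is limited). The gripper opens to 85 mm and grips with 20 to 120 N. Pads are 22 mm wide; open, the fingers measure 114 mm over their backs; the gripper's body (76 mm by 85 mm) begins 54 mm behind the grasp point. The pads swing forward as they close: fully open they stand 13 mm farther back than shut.
Start: joints at [1.347, 0.087, 0.176, 1.66, 0, 1.571], TCP at [0.122, 0.536, 0.405] pointing down, gripper open.
Joint ranges: [-3.13, 3.13], [-0.85, 1.81], [-1.15, 1.24], [-2.2, 2.28], [-1.44, 1.52], [-3.14, 3.14]. Speed limits (rad/s): [2.22, 2.22, 2.57, 3.14, 3.14, 3.14].

INTERFACE

Orientations are given as a unit quaternion [w, x, y, z].
In Python, from station import manip gives the robot as it stands. The module is installed in compiled form; this text tells all that it offers.
- The arm moves only by the tool send_rows, never from a script. Its argument "deltas" is a list of rows, each an object of numbers: "claw": the opening, from -1 (shut) to 1 (fully open); "x", "y", "z": the shift along the tool's x, y, z in m; "wx", "wy", "wz": the turn, a rotation vector about the tool's x, y, z in degrees. A call has 1 to 10 rows; each row shifts and turns the commanded pose from where the row before left it, along the tool's axes as they then stand; what a row does not reach is not made up. A row lasts 1/10 s, in which the tool goes at most 50 mm and 8.59 degrees, less where a joint would pass 70% of its speed; a pose out of reach is approached as far as the arm can. A call with a gripper value outside its range is refused whole. The fingers move at their own pace and stop on an object; "newtons" is the grip in N (left out, the last holds). Time passes only in rows, so rows that do not move let the fingers close. It gives the time, the measured TCP pose, the force and the opening at its end, in the units of the state.
- manip.state(): the state, without advancing time (a new reading comes with each control period).
- manip.snapshot(name): name is "side" or "top" or "wrist"; returns (picture, depth): 480x640x3 uint8, red, green, blue; 480x640 float32, m along the optical axis (not along the pixel's ray), 0 where there is no reading.
- manip.camera_info(name): a dict with "K" (3x3 intrinsics, pixels), "rvec" (rotation vector, rad) and "tvec" (3), from world to camera coordinates, as OpenCV has them. Camera axes: x right, y down, z forward; pixel columns grow to the right and rows downward; lengths in m; the calibration is good to about 2 mm. A picture is of the moment at which its call begins: read the wrist's pose just before it. camera_info takes no time and is no camera call; for the wrist camera it gives the pose at the moment of the call.
- manip.job_done(): hands the job in, once; it reports no verdict.
The state is a dict: "time": time; "joints": joint angles; "qd": joint speeds; "joint_torque": joint torques, N m; "position": TCP position; "tcp_rot": TCP orientation; "contact_force": force on the tool from outside, world axes, zero at the start; "torque": the same for the moment, N m; "opening": finger opening in m.
Only numpy, scipy, OpenCV 4.12 (cv2) and the standard library are available. Lean on these libraries where they do the work, as an engineer would, in place of code of your own. Each camera call takes 0.05 s, during which the arm holds its last target.

## Working session

There is one attempt and no reset: what is moved stays moved. The work goes in short steps, Python scripts to look and compute and a tool call to move; the robot and the scene stay as the last step left them, time stands still between calls to the robot, and variables do not carry over. Pictures are saved under pics/ and viewed, and the job is handed in when it is done.

Besides the shell and the picture viewer there is one more tool, called after ">>>" as a command line: name --argument value ..., lists and objects as JSON in quotes. send_rows: Moves the arm, as the interface text tells. Its arguments: {"type":"object","properties":{"deltas":{"type":"array","items":{"type":"object","properties":{"claw":{"type":"number"},"x":{"type":"number"},"y":{"type":"number"},"z":{"type":"number"},"wx":{"type":"number"},"wy":{"type":"number"},"wz":{"type":"number"}}}},"newtons":{"type":"number"}},"required":["deltas"]}

```bash
mkdir -p pics; cat > h.py <<'E'
from station import manip
import numpy as np, cv2
from scipy.spatial.transform import Rotation as R
def snap(n,f):
    ci=manip.camera_info(n)
    im,d=manip.snapshot(n)
    cv2.imwrite(f'pics/{f}.png',cv2.cvtColor(im,cv2.COLOR_RGB2BGR))
    K=np.array(ci['K']);Rm=cv2.Rodrigues(np.array(ci['rvec'],float))[0];t=np.array(ci['tvec'],float).ravel()
    np.savez(f'pics/{f}.npz',im=im,d=d,K=K,R=Rm,t=t)
    return im,d,K,Rm,t
def cloud(d,K,Rm,t):
    v,u=np.mgrid[0:d.shape[0],0:d.shape[1]]
    p=np.stack([(u-K[0,2])/K[0,0]*d,(v-K[1,2])/K[1,1]*d,d],-1)
    return (p-t)@Rm
E
python3 - <<'E'
from h import *
print(manip.state())
for n in ['top','side','wrist']:
    im,d,K,Rm,t=snap(n,n+'0'); print(n,K.tolist(),(-Rm.T@t),Rm[2])
E
```

```text
{'time': 0.0, 'joints': array([ 1.34700980e+00,  8.74560515e-02,  1.75106917e-01,  1.65982941e+00,
       -1.15604923e-05,  1.57078039e+00]), 'qd': array([ 0.00020554,  0.00064521, -0.00133588, -0.00127968,  0.00023071,
        0.00062527]), 'joint_torque': array([ 1.48554358e-03, -5.20400798e+01,  4.64785874e+01,  1.69294380e-02,
        7.93887375e-05, -5.71027982e-06]), 'position': array([0.12205642, 0.53627328, 0.40397117]), 'tcp_rot': array([-7.14306018e-05,  1.11651977e-01,  9.93747130e-01, -6.87432380e-04]), 'contact_force': array([-0.99574358, -0.58686773,  0.26724347]), 'torque': array([-0.01883948, -0.00096348,  0.04393653]), 'opening': 0.08539964591837923}
top [[460.2481875949904, 0.0, 316.0874390645445], [0.0, 460.2481875949904, 248.27117586412143], [0.0, 0.0, 1.0]] [ 0.31583773 -0.03849496  1.19318804] [ 0.20311336 -0.01127715 -0.97909029]
side [[433.9342112672569, 0.0, 321.50187307564175], [0.0, 433.9342112672569, 246.66809803797054], [0.0, 0.0, 1.0]] [0.2108112  0.52933022 0.80730619] [ 0.33953468 -0.59216112 -0.73079506]
wrist [[364.6766297883002, 0.0, 320.20925789778266], [0.0, 364.6766297883002, 239.67114188331885], [0.0, 0.0, 1.0]] [0.05041149 0.55274757 0.37374663] [ 0.28002124 -0.06513091 -0.95778185]
```

View pics/top0.png

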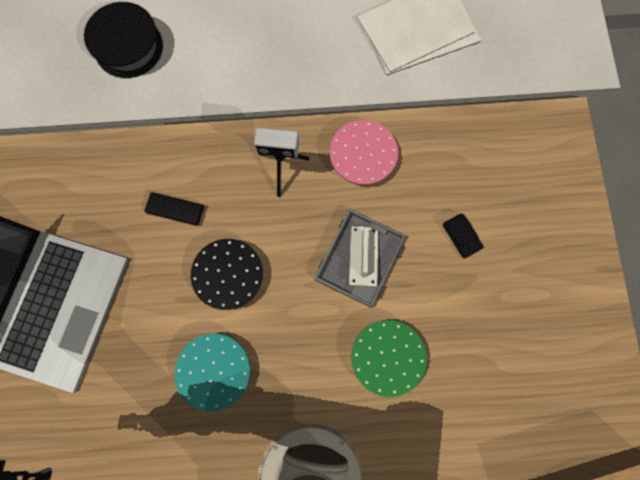

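View pics/side0.png

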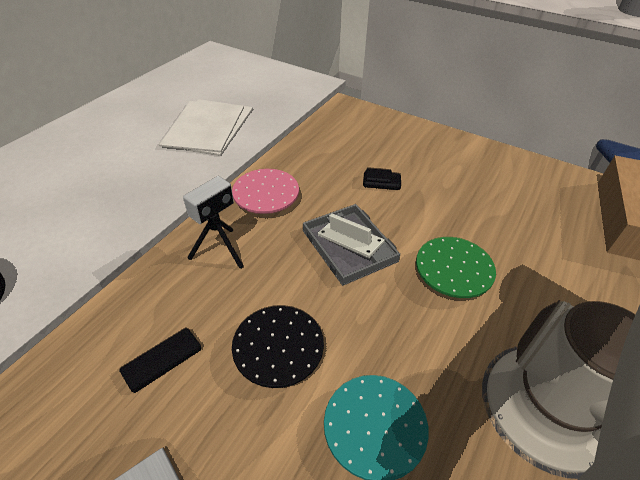

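View pics/wrist0.png

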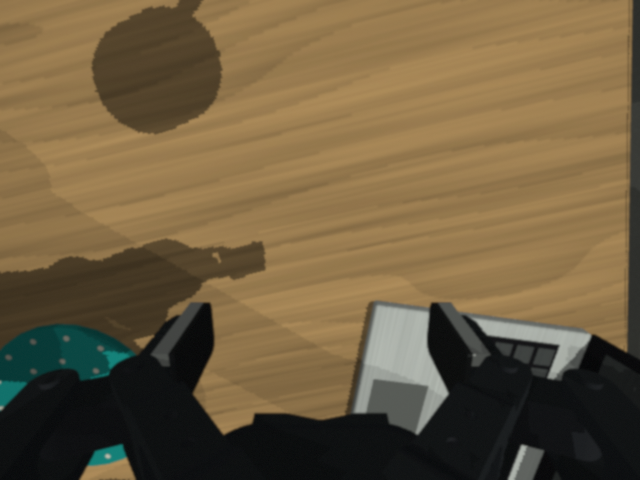

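```bash
python3 - <<'E'
from h import *
for n,(u0,u1,v0,v1) in {'top0':(300,420,195,315),'side0':(290,410,190,290)}.items():
    z=np.load(f'pics/{n}.npz')
    c=cv2.cvtColor(z['im'],cv2.COLOR_RGB2BGR)[v0:v1,u0:u1]
    cv2.imwrite(f'pics/{n}_c.png',cv2.resize(c,None,fx=5,fy=5,interpolation=cv2.INTER_CUBIC))
    P=cloud(z['d'],z['K'],z['R'],z['t'])
    print(n)
    hsv=cv2.cvtColor(z['im'],cv2.COLOR_RGB2HSV)
    sub=P[v0:v1,u0:u1].reshape(-1,3); s=hsv[v0:v1,u0:u1].reshape(-1,3)
    dd=z['d'][v0:v1,u0:u1].ravel()>0
    # case grey: low saturation, dark
    g=(s[:,1]<60)&(s[:,2]<160)&dd
    m=np.zeros(z['d'].shape,np.uint8); m[v0:v1,u0:u1]=(g.reshape(v1-v0,u1-u0))*255
    w=(s[:,1]<60)&(s[:,2]>175)&dd
    print('grey',g.sum(),'white',w.sum())
    # top wall points z in 24..36mm
    q=sub[(s[:,1]<60)&dd&(sub[:,2]>0.0)]
    wl=sub[g&(sub[:,2]>0.022)&(sub[:,2]<0.04)]
    gq=sub[g]
    r=cv2.minAreaRect(gq[:,:2].astype(np.float32)*1000); print('all grey rect mm',r)
    r=cv2.minAreaRect(sub[w][:,:2].astype(np.float32)*1000); print('white rect',r)
    print('z hist',np.histogram(sub[:,2],bins=np.arange(-.01,.09,.005)))
    # table z
    tb=P[330:345,440:600] if n=='top0' else P[290:300,340:400]
    print('table z',np.median(tb[...,2]))
    # disc black
E
```

```text
top0
grey 3925 white 976
all grey rect mm ((527.416015625, -165.17257690429688), (172.35935974121094, 209.38037109375), 59.592437744140625)
white rect ((530.99853515625, -172.0491180419922), (67.2413330078125, 156.7574462890625), 83.21698760986328)
z hist (array([ 107, 4175, 5919, 1160,  159,  265,  591,  836,  627,  211,   19,
         14,   11,   12,   48,   73,   67,   46,    7]), array([-0.01 , -0.005,  0.   ,  0.005,  0.01 ,  0.015,  0.02 ,  0.025,
        0.03 ,  0.035,  0.04 ,  0.045,  0.05 ,  0.055,  0.06 ,  0.065,
        0.07 ,  0.075,  0.08 ,  0.085]))
table z 3.126071311793827e-05
side0
grey 3781 white 705
all grey rect mm ((526.8112182617188, -164.4971466064453), (173.81739807128906, 210.6910400390625), 59.937870025634766)
white rect ((594.4265747070312, -181.59133911132812), (70.58787536621094, 283.5507507324219), 82.73468017578125)
z hist (array([   0, 1130, 6367, 1100,  226,  347,  485,  707,  659,  303,  122,
         67,   64,   64,   83,   90,   74,   49,    7]), array([-0.01 , -0.005,  0.   ,  0.005,  0.01 ,  0.015,  0.02 ,  0.025,
        0.03 ,  0.035,  0.04 ,  0.045,  0.05 ,  0.055,  0.06 ,  0.065,
        0.07 ,  0.075,  0.08 ,  0.085]))
table z 0.0012503066321367432
```

```bash
python3 - <<'E'
from h import *
for n in ['top0','side0']:
    z=np.load(f'pics/{n}.npz'); P=cloud(z['d'],z['K'],z['R'],z['t'])
    im=z['im'].astype(int); m=((im.max(2)<60)*255).astype(np.uint8)
    m=cv2.morphologyEx(m,cv2.MORPH_CLOSE,np.ones((9,9)))
    cs,_=cv2.findContours(m,cv2.RETR_EXTERNAL,cv2.CHAIN_APPROX_NONE)
    for c in cs:
        if cv2.contourArea(c)<300: continue
        (u,v),ax,an=cv2.fitEllipse(c)
        x,y,w,h=cv2.boundingRect(c)
        pp=P[int(v),int(u)]
        # ray to z=0.04
        C=-z['R'].T@z['t']; r=z['R'].T@np.linalg.inv(z['K'])@[u,v,1]
        q=C+r*(0.04-C[2])/r[2]
        mm=np.zeros_like(m); cv2.drawContours(mm,[c],-1,255,-1)
        zz=P[(mm>0)&(z['d']>0)]
        print(n,(u,v),ax,pp,q,np.median(zz,0))
E
```

```text
top0 (22.7189884185791, 470.7538757324219) (20.99355125427246, 52.229164123535156) [0.06969316 0.69256611 0.00201784] [0.07578282 0.66748449 0.04      ] [0.12446887 0.50060057 0.30766809]
top0 (595.7122192382812, 467.82275390625) (17.50174331665039, 112.00645446777344) [-0.00863227 -0.66045738  0.04252743] [-0.01121841 -0.66312783  0.04      ] [-0.00830725 -0.66184785  0.04454855]
top0 (315.8460693359375, 454.38165283203125) (18.255020141601562, 60.42866897583008) [ 0.10014228 -0.01783332  0.20372562] [ 0.06347947 -0.01633179  0.04      ] [ 0.09765391 -0.01950298  0.19547803]
top0 (39.77701187133789, 307.75506591796875) (37.956642150878906, 175.72227478027344) [0.45774182 0.66240708 0.01779343] [0.45303527 0.64712925 0.04      ] [0.45801688 0.65861642 0.01785402]
top0 (226.67022705078125, 273.8114318847656) (68.89990997314453, 71.35456085205078) [0.50793193 0.18072811 0.03778922] [0.50536786 0.17867958 0.04      ] [0.50519391 0.17861089 0.04031565]
top0 (14.132102012634277, 251.9080810546875) (34.60420227050781, 114.67205047607422) [0.5979761  0.70667201 0.06104976] [0.60080922 0.720
[... 1220 characters left out ...]
277.5397033691406, 346.4374084472656) (80.9360122680664, 91.68468475341797) [0.50317873 0.18678763 0.04111056] [0.50212746 0.18653654 0.04      ] [0.50159085 0.18682361 0.04120556]
side0 (599.1962890625, 334.4408264160156) (63.96882247924805, 77.66874694824219) [0.02610604 0.01663283 0.25528421] [-0.04642042 -0.18238921  0.04      ] [0.03420562 0.00455982 0.24883205]
side0 (512.40380859375, 363.7200622558594) (33.57726287841797, 124.7536392211914) [ 0.08785861 -0.04061598  0.01447309] [ 0.09074671 -0.02111979  0.04      ] [0.10313211 0.01082708 0.16674001]Traceback (most recent call last):
  File "<stdin>", line 11, in <module>
IndexError: index 2190 is out of bounds for axis 0 with size 480
```

View pics/top0_c.png

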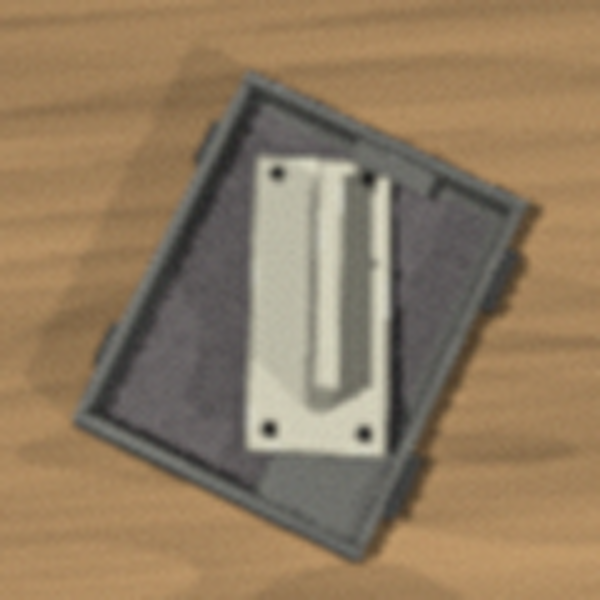

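View pics/side0_c.png

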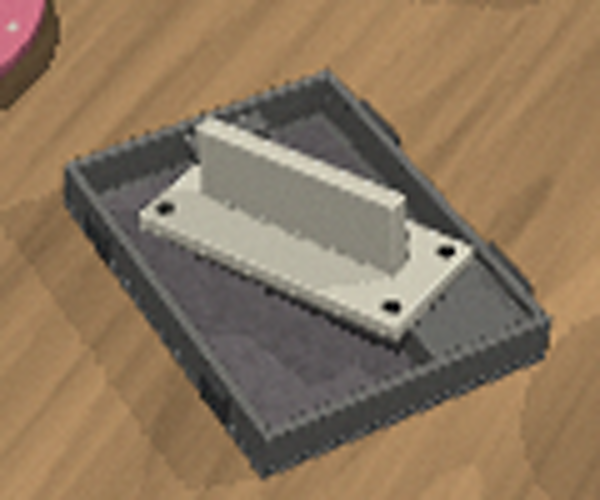

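```bash
cat >> h.py <<'E'
def ray(z,u,v,h):
    C=-z['R'].T@z['t']; r=z['R'].T@np.linalg.inv(z['K'])@np.array([u,v,1.])
    return (C+r*(h-C[2])/r[2])
E
python3 - <<'E'
from h import *
z=np.load('pics/top0.npz'); s=np.load('pics/side0.npz')
T=lambda a,b:((a+.5)/5-.5+300,(b+.5)/5-.5+195)
S=lambda a,b:((a+.5)/5-.5+290,(b+.5)/5-.5+190)
tc=[ray(z,*T(*p),.030)[:2]*1000 for p in [(248,73),(528,206),(360,560),(79,418)]]
sc=[ray(s,*S(*p),.030)[:2]*1000 for p in [(66,160),(328,73),(549,320),(264,437)]]
for c in (tc,sc):
    c=np.array(c); print(c.round(1).tolist(),'mean',c.mean(0).round(1))
    for a,b in [(0,3),(1,2),(0,1),(3,2)]:
        d=c[b]-c[a]; print((a,b),np.linalg.norm(d).round(1),np.degrees(np.arctan2(d[1],d[0])).round(2))
# bracket rib cloud
P=cloud(z['d'],z['K'],z['R'],z['t']); Q=cloud(s['d'],s['K'],s['R'],s['t'])
for n,c,im,box in (('t',P,z['im'],(340,390,215,300)),('s',Q,s['im'],(305,400,205,265))):
    hsv=cv2.cvtColor(im,cv2.COLOR_RGB2HSV); m=np.zeros(hsv.shape[:2],bool); u0,u1,v0,v1=box
    m[v0:v1,u0:u1]=True; m&=(hsv[...,2]>140)&(hsv[...,1]<60)
    p=c[m]*1000; rib=p[(p[:,2]>54)&(p[:,2]<95)]
    print(n,len(p),len(rib),cv2.minAreaRect(rib[:,:2].astype(np.float32)),rib.mean(0))
    pl=p[(p[:,2]<45)&(p[:,2]>5)]
    A=np.c_[pl[:,:2],np.ones(len(pl))]; print(np.linalg.lstsq(A,pl[:,2],rcond=None)[0], cv2.minAreaRect(pl[:,:2].astype(np.float32)))
# plate holes
print('plate corners/holes from top')
E
```

```text
[[655.5, -146.1], [573.6, -284.8], [397.8, -180.5], [479.6, -44.6]] mean [ 526.6 -164. ]
(0, 3) 203.0 150.03
(1, 2) 204.4 149.32
(0, 1) 161.1 -120.56
(3, 2) 158.6 -121.06
[[658.7, -151.1], [575.3, -283.4], [399.6, -180.6], [481.9, -43.9]] mean [ 528.9 -164.7]
(0, 3) 206.7 148.77
(1, 2) 203.5 149.66
(0, 1) 156.4 -122.24
(3, 2) 159.5 -121.07
t 1297 238 ((537.5315551757812, -174.374755859375), (12.166524887084961, 119.71599578857422), 82.64459228515625) [ 535.9932208  -173.53920578   69.69407404]
[-1.46057470e-01 -6.30063007e-03  1.02544824e+02] ((532.6654663085938, -173.30331420898438), (70.0680923461914, 162.556396484375), 82.88443756103516)
s 927 197 ((536.2078857421875, -174.07955932617188), (15.059335708618164, 121.88700866699219), 83.44467163085938) [ 532.59467635 -172.71600421   70.76742444]
[-1.43181088e-01 -3.58921839e-03  1.02968025e+02] ((531.37158203125, -172.4932403564453), (72.25453186035156, 158.30755615234375), 82.96572875976562)
plate corners/holes from top
```

>>> send_rows --deltas '[{"x": -0.025, "y": -0.03, "claw": -0.2}, {"x": -0.026, "y": -0.03}, {"x": -0.026, "y": -0.03}, {"x": -0.026, "y": -0.03}, {"x": -0.026, "y": -0.03}, {"x": -0.026, "y": -0.03}, {"x": -0.026, "y": -0.03}, {"x": -0.026, "y": -0.03}, {"x": -0.026, "y": -0.03}, {"x": -0.026, "y": -0.03}]' --newtons 30

```text
validation failed for argument at $.de...
```

>>> send_rows --deltas '[{"x": -0.026, "y": -0.03}, {"x": -0.026, "y": -0.03}, {"x": -0.026, "y": -0.03}, {"x": -0.026, "y": -0.03}, {"x": -0.026, "y": -0.03}, {"x": -0.026, "y": -0.03}, {"x": -0.026, "y": -0.03}, {"x": -0.026, "y": -0.03}, {"wz": -5}, {}]'

```text
validation failed for argument at $.de...
```

```bash
cat >> h.py <<'E'
def to(tx,ty,tz,yaw):
    "yaw: world angle of tool x, deg; prints shift in present tool axes & wz"
    s=manip.state(); q=s['tcp_rot']; r=R.from_quat([q[1],q[2],q[3],q[0]])
    M=r.as_matrix(); d=np.array([tx,ty,tz])-s['position']
    y0=np.degrees(np.arctan2(M[1,0],M[0,0])); 
    print('t',round(s['time'],2),'pos',s['position'].round(4),'yaw',y0.round(2),'zaxis',M[:,2].round(4),'op',round(s['opening'],4),'F',s['contact_force'].round(2),'j',s['joints'].round(2))
    print('shift tool',(M.T@d).round(4),'wz',-((yaw-y0+180)%360-180))
E
python3 - <<'E'
from h import *
to(.4906,-.167,.30,172.4)
E
```

```text
t 0.15 pos [0.1221 0.5363 0.4042] yaw 167.18 zaxis [-2.e-04 -1.e-03 -1.e+00] op 0.0852 F [-0.03 -0.45  0.87] j [ 1.35  0.09  0.18  1.66 -0.    1.57]
shift tool [-0.5154 -0.6038  0.1048] wz -5.223578064699069
```

>>> send_rows --deltas '[{"x": -0.026, "y": -0.03, "z": 0, "wx": 0, "wy": 0, "wz": 0, "claw": -0.2}, {"x": -0.026, "y": -0.03, "z": 0, "wx": 0, "wy": 0, "wz": 0, "claw": -0.2}, {"x": -0.026, "y": -0.03, "z": 0, "wx": 0, "wy": 0, "wz": 0, "claw": -0.2}, {"x": -0.026, "y": -0.03, "z": 0, "wx": 0, "wy": 0, "wz": 0, "claw": -0.2}, {"x": -0.026, "y": -0.03, "z": 0, "wx": 0, "wy": 0, "wz": 0, "claw": -0.2}, {"x": -0.026, "y": -0.03, "z": 0, "wx": 0, "wy": 0, "wz": 0, "claw": -0.2}, {"x": -0.026, "y": -0.03, "z": 0, "wx": 0, "wy": 0, "wz": 0, "claw": -0.2}, {"x": -0.026, "y": -0.03, "z": 0, "wx": 0, "wy": 0, "wz": 0, "claw": -0.2}, {"x": -0.026, "y": -0.03, "z": 0, "wx": 0, "wy": 0, "wz": 0, "claw": -0.2}, {"x": -0.026, "y": -0.03, "z": 0, "wx": 0, "wy": 0, "wz": 0, "claw": -0.2}]' --newtons 30

```text
time: 1.15
position: [0.3092, 0.1845, 0.4047]
tcp_rot: [0.0, 0.111, 0.994, 0.0]
contact_force: [1.4, 1.2, -0.3]
opening: 0.0342
```

>>> send_rows --deltas '[{"x": -0.026, "y": -0.03, "z": 0.01, "wz": -0.5, "claw": -0.2}, {"x": -0.026, "y": -0.03, "z": 0.01, "wz": -0.5, "claw": -0.2}, {"x": -0.026, "y": -0.03, "z": 0.01, "wz": -0.5, "claw": -0.2}, {"x": -0.026, "y": -0.03, "z": 0.01, "wz": -0.5, "claw": -0.2}, {"x": -0.026, "y": -0.03, "z": 0.01, "wz": -0.5, "claw": -0.2}, {"x": -0.026, "y": -0.03, "z": 0.01, "wz": -0.5, "claw": -0.2}, {"x": -0.026, "y": -0.03, "z": 0.01, "wz": -0.5, "claw": -0.2}, {"x": -0.026, "y": -0.03, "z": 0.01, "wz": -0.5, "claw": -0.2}, {"x": -0.026, "y": -0.03, "z": 0.01, "wz": -0.5, "claw": -0.2}, {"x": 0, "y": 0, "z": 0, "claw": -0.2}]' --newtons 30

```text
validation failed for argument at $.de...
```

```bash
python3 - <<'E'
from h import *
to(.4906,-.167,.21,172.4)
snap('wrist','wrist1')
E
```

```text
t 1.15 pos [0.3092 0.1845 0.4047] yaw 167.2 zaxis [ 3.e-04  2.e-04 -1.e+00] op 0.0342 F [ 1.41  1.2  -0.27] j [ 0.54 -0.36 -0.22  1.71  0.    0.76]
shift tool [-0.2547 -0.3027  0.1947] wz -5.2013117646365
```

View pics/wrist1.png

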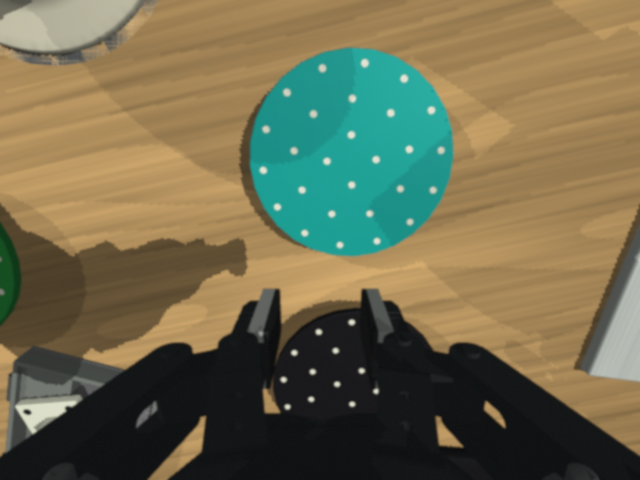

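>>> send_rows --deltas '[{"x": -0.026, "y": -0.031, "z": 0.01, "wx": 0, "wy": 0, "wz": 0, "claw": -0.2}, {"x": -0.026, "y": -0.031, "z": 0.01, "wx": 0, "wy": 0, "wz": 0, "claw": -0.2}, {"x": -0.026, "y": -0.031, "z": 0.01, "wx": 0, "wy": 0, "wz": 0, "claw": -0.2}, {"x": -0.026, "y": -0.031, "z": 0.01, "wx": 0, "wy": 0, "wz": 0, "claw": -0.2}, {"x": -0.026, "y": -0.031, "z": 0.01, "wx": 0, "wy": 0, "wz": 0, "claw": -0.2}, {"x": -0.026, "y": -0.031, "z": 0.01, "wx": 0, "wy": 0, "wz": 0, "claw": -0.2}, {"x": -0.026, "y": -0.031, "z": 0.01, "wx": 0, "wy": 0, "wz": 0, "claw": -0.2}, {"x": -0.026, "y": -0.031, "z": 0.01, "wx": 0, "wy": 0, "wz": 0, "claw": -0.2}, {"x": -0.026, "y": -0.031, "z": 0.01, "wx": 0, "wy": 0, "wz": -5, "claw": -0.2}, {"x": 0, "y": 0, "z": 0, "wx": 0, "wy": 0, "wz": 0, "claw": -0.2}]' --newtons 30

```text
time: 2.2
position: [0.4762, -0.141, 0.3122]
tcp_rot: [-0.001, 0.068, 0.998, -0.0]
contact_force: [-0.8, -0.4, 0.1]
opening: 0.0341
```

```bash
python3 - <<'E'
from h import *
to(.4906,-.167,.21,172.4)
snap('wrist','wrist2')
E
```

```text
t 2.2 pos [ 0.4762 -0.141   0.3122] yaw 172.16 zaxis [-2.8e-03  1.0e-04 -1.0e+00] op 0.0341 F [-0.81 -0.37  0.08] j [-0.29 -0.05 -0.15  1.48 -0.   -0.15]
shift tool [-0.0181 -0.0237  0.1022] wz -0.24483587932340356
```

View pics/wrist2.png

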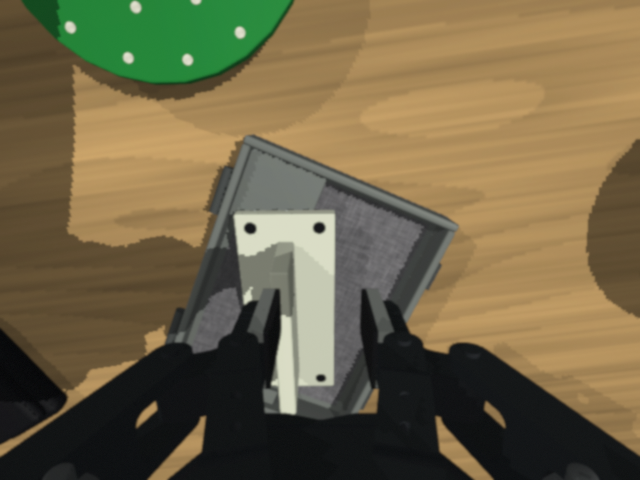

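>>> send_rows --deltas '[{"x": -0.009, "y": -0.012, "z": 0, "wx": 0, "wy": 0, "wz": 0, "claw": -0.2}, {"x": -0.009, "y": -0.012, "z": 0, "wx": 0, "wy": 0, "wz": 0, "claw": -0.2}, {"x": 0, "y": 0, "z": 0.02, "wx": 0, "wy": 0, "wz": 0, "claw": -0.2}, {"x": 0, "y": 0, "z": 0.025, "wx": 0, "wy": 0, "wz": 0, "claw": -0.2}, {"x": 0, "y": 0, "z": 0.02, "wx": 0, "wy": 0, "wz": 0, "claw": -0.2}, {"x": 0, "y": 0, "z": 0, "wx": 0, "wy": 0, "wz": 0, "claw": -0.2}]' --newtons 30

```text
time: 2.85
position: [0.4894, -0.1639, 0.2475]
tcp_rot: [-0.002, 0.068, 0.998, 0.0]
contact_force: [0.3, 0.4, -0.0]
opening: 0.0341
```

```bash
python3 - <<'E'
from h import *
to(.4906,-.167,.21,172.4)
snap('wrist','wrist3')
snap('side','side3')
z=np.load('pics/side3.npz')['im'][170:310,260:440]
cv2.imwrite('pics/side3_c.png',cv2.resize(z[...,::-1],None,fx=4,fy=4,interpolation=2))
E
```

```text
t 2.85 pos [ 0.4894 -0.1639  0.2475] yaw 172.2 zaxis [-0.0034  0.0011 -1.    ] op 0.0341 F [ 0.28  0.37 -0.01] j [-0.32  0.01 -0.21  1.36 -0.   -0.19]
shift tool [-0.0017 -0.0029  0.0375] wz -0.20174898226346727
```

View pics/wrist3.png

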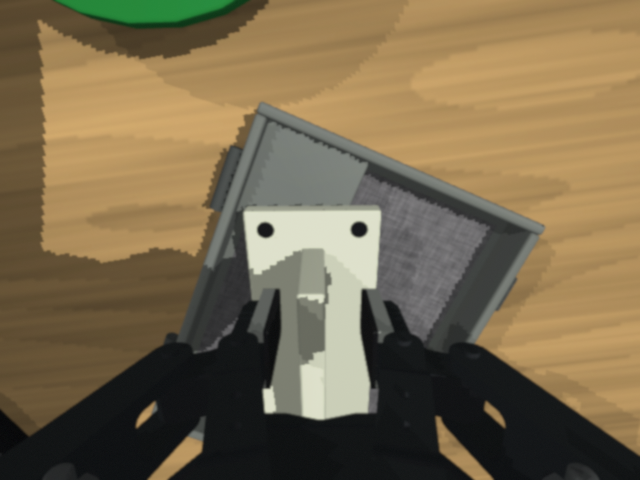

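View pics/side3_c.png

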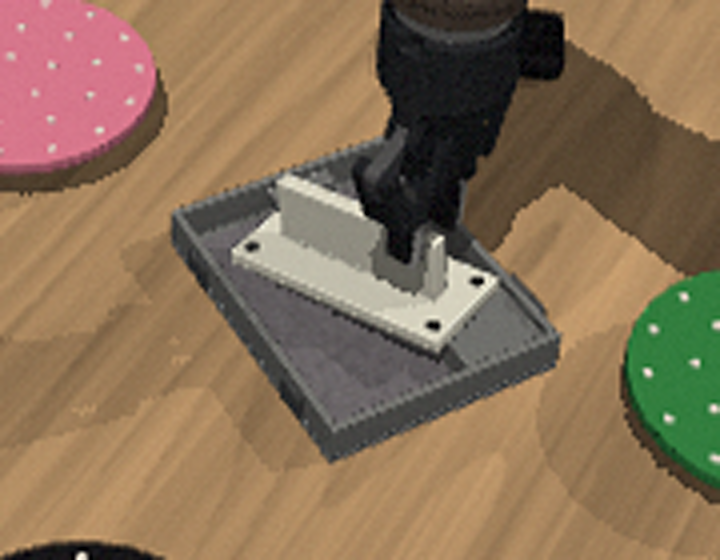

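>>> send_rows --deltas '[{"x": -0.001, "y": -0.001, "z": 0.015, "wx": 0, "wy": 0, "wz": 0, "claw": -0.2}, {"x": 0, "y": 0, "z": 0.015, "wx": 0, "wy": 0, "wz": 0, "claw": -0.2}, {"x": 0, "y": 0, "z": 0.005, "wx": 0, "wy": 0, "wz": 0, "claw": -0.2}, {"x": 0, "y": 0, "z": 0, "wx": 0, "wy": 0, "wz": 0, "claw": -0.2}]' --newtons 30

```text
time: 3.35
position: [0.4902, -0.1651, 0.2134]
tcp_rot: [-0.001, 0.068, 0.998, 0.0]
contact_force: [-0.3, -0.2, 0.0]
opening: 0.0342
```

>>> send_rows --deltas '[{"x": 0, "y": 0.004, "z": 0, "wx": 0, "wy": 0, "wz": 0, "claw": -0.2}, {"x": 0, "y": 0.004, "z": 0, "wx": 0, "wy": 0, "wz": 0, "claw": -0.2}, {"x": 0, "y": 0.004, "z": 0, "wx": 0, "wy": 0, "wz": 0, "claw": -0.2}, {"x": 0, "y": 0.004, "z": 0, "wx": 0, "wy": 0, "wz": 1, "claw": -0.2}, {"x": 0, "y": 0.004, "z": 0, "wx": 0, "wy": 0, "wz": 1, "claw": -0.2}]' --newtons 30

```text
time: 3.85
position: [0.4936, -0.1451, 0.215]
tcp_rot: [0.0, 0.086, 0.996, -0.0]
contact_force: [-0.2, -1.9, 1.7]
opening: 0.0339
```

```bash
python3 - <<'E'
from h import *
to(.4906,-.167,.21,172.4)
snap('wrist','wrist4')
snap('side','side4')
z=np.load('pics/side4.npz')['im'][170:310,260:440]
cv2.imwrite('pics/side4_c.png',cv2.resize(z[...,::-1],None,fx=4,fy=4,interpolation=2))
E
```

```text
t 3.85 pos [ 0.4936 -0.1451  0.215 ] yaw 170.09 zaxis [ 5.e-04 -4.e-04 -1.e+00] op 0.0339 F [-0.17 -1.91  1.68] j [-0.29  0.01 -0.27  1.29 -0.   -0.11]
shift tool [-0.0008 -0.0221  0.005 ] wz -2.30897246311406
```

View pics/wrist4.png

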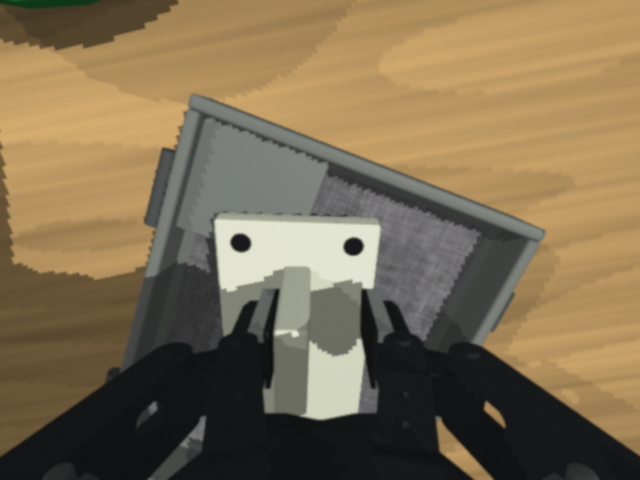

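View pics/side4_c.png

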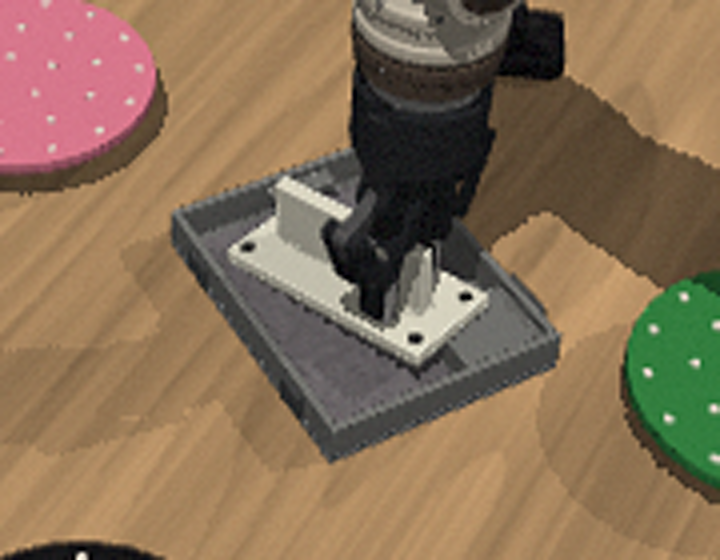

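>>> send_rows --deltas '[{"x": 0.0, "y": 0.004, "z": 0, "wx": 0, "wy": 0, "wz": 2, "claw": -0.2}, {"x": 0.0, "y": 0.004, "z": 0, "wx": 0, "wy": 0, "wz": 2, "claw": -0.2}, {"x": 0.001, "y": 0.004, "z": 0, "wx": 0, "wy": 0, "wz": 2, "claw": -0.2}, {"x": 0.001, "y": 0.004, "z": 0, "wx": 0, "wy": 0, "wz": 2, "claw": -0.2}, {"x": 0.001, "y": 0.004, "z": 0, "wx": 0, "wy": 0, "wz": 2, "claw": -0.2}, {"x": 0, "y": 0, "z": 0, "wx": 0, "wy": 0, "wz": 0, "claw": -0.2}]' --newtons 30

```text
time: 4.55
position: [0.4954, -0.1249, 0.2146]
tcp_rot: [-0.0, 0.172, 0.985, 0.0]
contact_force: [0.1, 0.3, 0.2]
opening: 0.0342
```

```bash
python3 - <<'E'
from h import *
to(.4906,-.167,.21,172.4)
snap('wrist','wrist5')
snap('side','side5')
z=np.load('pics/side5.npz')['im'][170:310,260:440]
cv2.imwrite('pics/side5_c.png',cv2.resize(z[...,::-1],None,fx=4,fy=4,interpolation=2))
E
```

```text
t 4.55 pos [ 0.4954 -0.1249  0.2146] yaw 160.18 zaxis [-1.e-04  2.e-04 -1.e+00] op 0.0342 F [0.15 0.25 0.21] j [-0.25  0.01 -0.28  1.29  0.    0.1 ]
shift tool [-0.0098 -0.0412  0.0046] wz -12.223357085393559
```

View pics/wrist5.png

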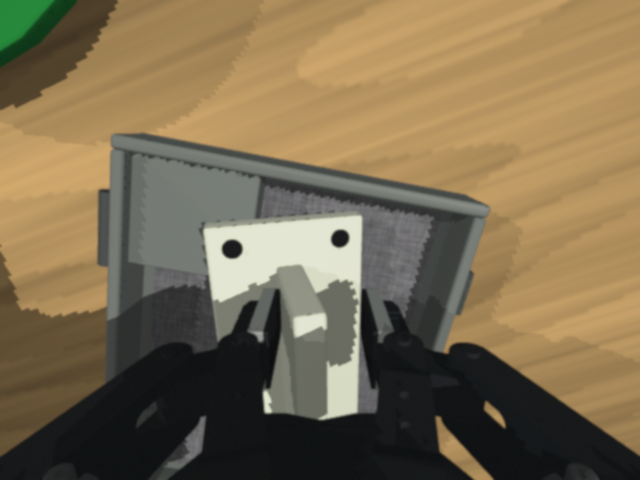

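View pics/side5_c.png

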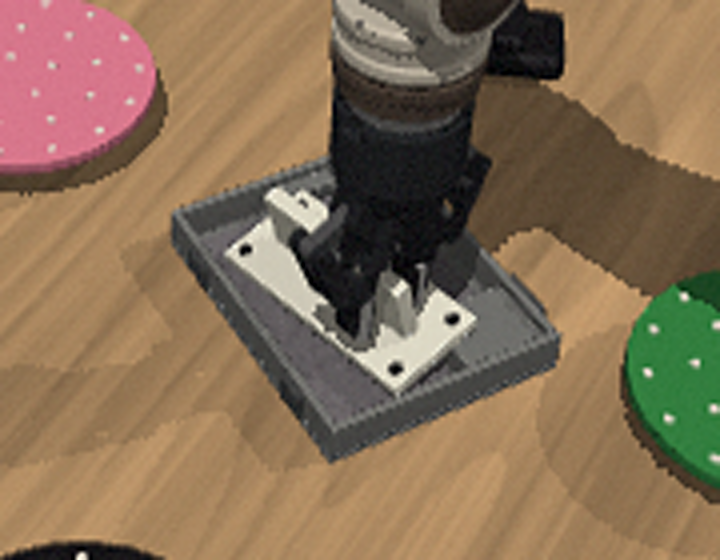

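>>> send_rows --deltas '[{"x": 0.0, "y": 0.004, "z": 0, "wx": 0, "wy": 0, "wz": 1, "claw": -0.2}, {"x": 0.0, "y": 0.004, "z": 0, "wx": 0, "wy": 0, "wz": 2, "claw": -0.2}, {"x": 0.001, "y": 0.004, "z": 0, "wx": 0, "wy": 0, "wz": 2, "claw": -0.2}, {"x": 0.001, "y": 0.004, "z": 0, "wx": 0, "wy": 0, "wz": 2, "claw": -0.2}, {"x": 0.001, "y": 0.004, "z": 0, "wx": 0, "wy": 0, "wz": 2, "claw": -0.2}, {"x": 0, "y": 0, "z": 0, "wx": 0, "wy": 0, "wz": 0, "claw": -0.2}]' --newtons 30

```text
time: 5.25
position: [0.5005, -0.1053, 0.2146]
tcp_rot: [-0.0, 0.249, 0.968, 0.0]
contact_force: [0.1, 0.0, 0.0]
opening: 0.034
```

```bash
python3 - <<'E'
from h import *
to(.4906,-.167,.21,149.5)
snap('wrist','wrist6')
snap('side','side6')
z=np.load('pics/side6.npz')['im'][170:310,260:440]
cv2.imwrite('pics/side6_c.png',cv2.resize(z[...,::-1],None,fx=4,fy=4,interpolation=2))
E
```

```text
t 5.25 pos [ 0.5005 -0.1053  0.2146] yaw 151.16 zaxis [-1.e-04  1.e-04 -1.e+00] op 0.034 F [0.1  0.04 0.05] j [-0.21  0.01 -0.27  1.29  0.    0.3 ]
shift tool [-0.0211 -0.0589  0.0046] wz 1.65679314036106
```

View pics/wrist6.png

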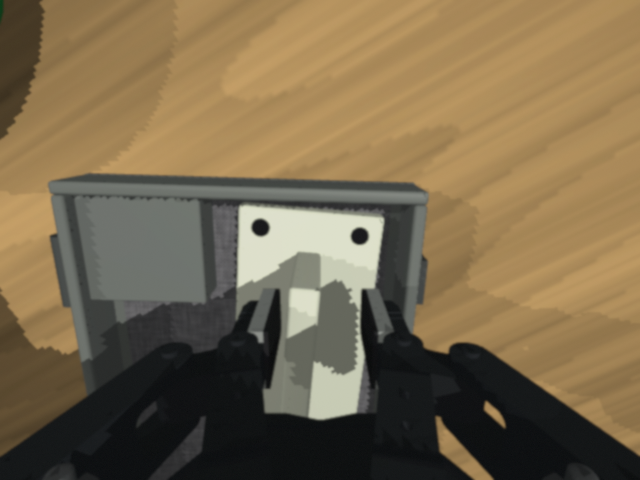

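View pics/side6_c.png

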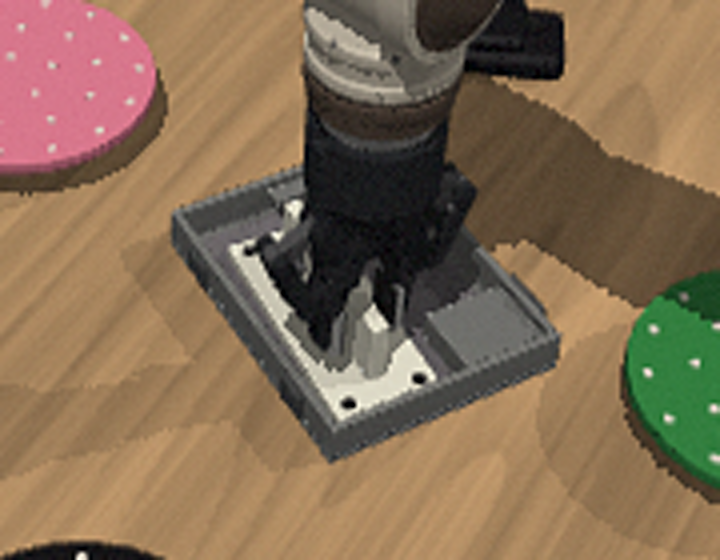

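>>> send_rows --deltas '[{"x": 0, "y": -0.001, "z": -0.02, "wx": 0, "wy": 0, "wz": 0, "claw": -0.2}, {"x": 0, "y": 0, "z": -0.04, "wx": 0, "wy": 0, "wz": 0, "claw": -0.2}, {"x": 0, "y": 0, "z": -0.04, "wx": 0, "wy": 0, "wz": 0, "claw": -0.2}, {"x": -0.01, "y": -0.04, "z": -0.01, "wx": 0, "wy": 0, "wz": 0, "claw": -0.2}, {"x": -0.01, "y": -0.04, "z": 0, "wx": 0, "wy": 0, "wz": 0, "claw": -0.2}, {"x": -0.01, "y": -0.04, "z": 0, "wx": 0, "wy": 0, "wz": 0, "claw": -0.2}, {"x": -0.01, "y": -0.04, "z": 0, "wx": 0, "wy": 0, "wz": 0, "claw": -0.2}, {"x": -0.01, "y": -0.04, "z": 0, "wx": 0, "wy": 0, "wz": 0, "claw": -0.2}, {"x": -0.01, "y": -0.02, "z": 0, "wx": 0, "wy": 0, "wz": 0, "claw": -0.2}]' --newtons 30

```text
time: 6.25
position: [0.4451, -0.3308, 0.3247]
tcp_rot: [0.0, 0.25, 0.968, -0.0]
contact_force: [0.4, 0.4, -0.3]
opening: 0.034
```

```bash
python3 - <<'E'
from h import *
to(.5005,-.1053,.30,149.5)
snap('top','top7')
snap('side','side7')
z=np.load('pics/side7.npz')['im'][190:290,290:410]
cv2.imwrite('pics/side7_c.png',cv2.resize(z[...,::-1],None,fx=5,fy=5,interpolation=2))
z=np.load('pics/top7.npz')['im'][195:315,300:420]
cv2.imwrite('pics/top7_c.png',cv2.resize(z[...,::-1],None,fx=5,fy=5,interpolation=2))
E
```

```text
t 6.25 pos [ 0.4451 -0.3308  0.3247] yaw 151.09 zaxis [-0.e+00 -4.e-04 -1.e+00] op 0.034 F [ 0.39  0.44 -0.28] j [-0.64  0.08  0.02  1.5  -0.   -0.13]
shift tool [0.0605 0.2242 0.0246] wz 1.5910186674839224
```

View pics/top7_c.png

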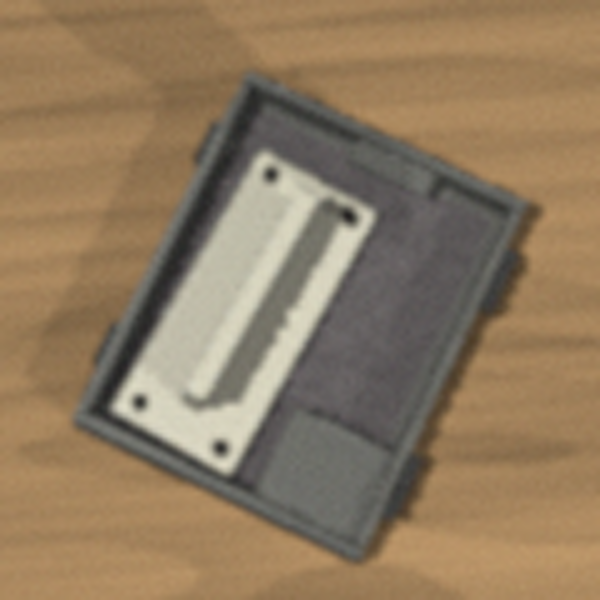

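View pics/side7_c.png

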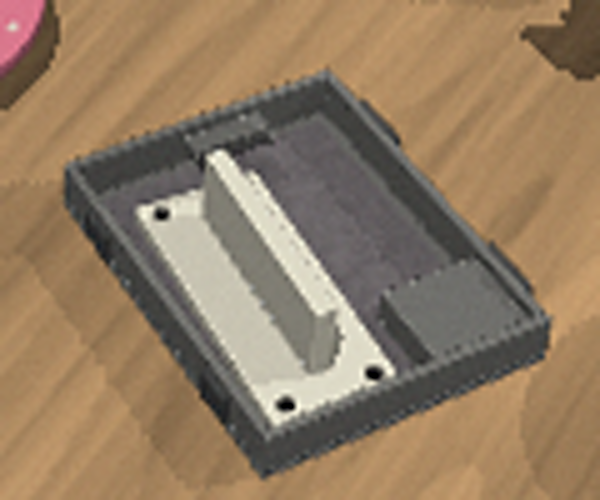

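```bash
python3 - <<'E'
from h import *
z=np.load('pics/top7.npz'); s=np.load('pics/side7.npz')
for n,z,box in (('t',z,(315,380,220,295)),('s',s,(312,375,215,278))):
    c=cloud(z['d'],z['K'],z['R'],z['t'])*1000
    hsv=cv2.cvtColor(z['im'],cv2.COLOR_RGB2HSV); m=np.zeros(hsv.shape[:2],bool); u0,u1,v0,v1=box
    m[v0:v1,u0:u1]=True; m&=(hsv[...,2]>140)&(hsv[...,1]<60)&(z['d']>0)
    p=c[m]
    rib=p[(p[:,2]>35)&(p[:,2]<70)]; pl=p[(p[:,2]<24)&(p[:,2]>5)]
    print(n,len(p),len(rib),'rib',cv2.minAreaRect(rib[:,:2].astype(np.float32)),'z',np.percentile(rib[:,2],[50,90]))
    A=np.c_[pl[:,:2],np.ones(len(pl))]; print('plate',np.linalg.lstsq(A,pl[:,2],rcond=None)[0][:2],np.median(pl[:,2]), cv2.minAreaRect(pl[:,:2].astype(np.float32)))
# rays: rib top ends & plate corners in top picture
T=lambda a,b:((a+.5)/5-.5+300,(b+.5)/5-.5+195)
z=np.load('pics/top7.npz')
cs=[ray(z,*T(*p),.014)[:2]*1000 for p in [(262,150),(377,210),(235,477),(110,407)]]
print(np.round(cs,1).tolist(),np.mean(cs,0))
# holes
hs=[ray(z,*T(*p),.014)[:2]*1000 for p in [(271,174),(348,217),(221,448),(139,401)]]
print('holes',np.round(hs,1).tolist(),np.mean(hs,0))
E
```

```text
t 1354 223 rib ((532.2738037109375, -136.4372100830078), (11.687472343444824, 120.58854675292969), 55.911109924316406) z [59.44432638 61.61854729]
plate [-0.00215185 -0.0023836 ] 14.291171431288088 ((532.59765625, -135.18617248535156), (70.63594818115234, 160.64727783203125), 55.94602584838867)
s 1004 187 rib ((531.7588500976562, -135.70306396484375), (12.752354621887207, 122.3124008178711), 56.4460563659668) z [60.1670776  61.97557328]
plate [-0.00127456 -0.0029176 ] 15.509164972234194 ((528.318359375, -143.520751953125), (86.54232025146484, 161.24105834960938), 56.11072540283203)
[[617.4, -151.3], [580.7, -208.8], [445.7, -122.5], [486.4, -61.1]] [ 532.56114466 -135.93227874]
holes [[604.1, -154.9], [578.0, -193.3], [461.1, -116.6], [488.5, -76.3]] [ 532.92216904 -135.25733267]
```

```bash
python3 - <<'E'
from h import *
to(.5323,-.1358,.27,146)
E
```

```text
t 6.35 pos [ 0.4457 -0.3308  0.3243] yaw 151.02 zaxis [-3.e-04 -2.e-04 -1.e+00] op 0.0345 F [-0.73  0.74 -0.37] j [-0.64  0.08  0.02  1.5  -0.   -0.13]
shift tool [0.0187 0.2125 0.0542] wz 5.0195439012252905
```

>>> send_rows --deltas '[{"x": 0.003, "y": 0.035, "z": 0, "wx": 0, "wy": 0, "wz": 0, "claw": -0.1}, {"x": 0.003, "y": 0.035, "z": 0, "wx": 0, "wy": 0, "wz": 0, "claw": -0.1}, {"x": 0.003, "y": 0.035, "z": 0, "wx": 0, "wy": 0, "wz": 0, "claw": -0.1}, {"x": 0.003, "y": 0.035, "z": 0, "wx": 0, "wy": 0, "wz": 0, "claw": -0.1}, {"x": 0.003, "y": 0.035, "z": 0, "wx": 0, "wy": 0, "wz": 0, "claw": -0.1}, {"x": 0.003, "y": 0.037, "z": 0.01, "wx": 0, "wy": 0, "wz": 5, "claw": -0.1}, {"x": 0, "y": 0, "z": 0.03, "wx": 0, "wy": 0, "wz": 0, "claw": -0.1}, {"x": 0, "y": 0, "z": 0.01, "wx": 0, "wy": 0, "wz": 0, "claw": -0.1}, {"x": 0, "y": 0, "z": 0, "wx": 0, "wy": 0, "wz": 0, "claw": -0.1}]' --newtons 30

```text
time: 7.25
position: [0.5322, -0.1333, 0.2732]
tcp_rot: [-0.002, 0.29, 0.957, -0.0]
contact_force: [-0.6, -0.4, 0.2]
opening: 0.0383
```

```bash
python3 - <<'E'
from h import *
to(.5323,-.1358,.192,146)
snap('wrist','wrist8')
E
```

```text
t 7.25 pos [ 0.5322 -0.1333  0.2732] yaw 146.24 zaxis [-3.1e-03  8.0e-04 -1.0e+00] op 0.0383 F [-0.61 -0.44  0.2 ] j [-0.25  0.08 -0.09  1.41  0.    0.34]
shift tool [-0.0017 -0.0019  0.0812] wz 0.23955067216903103
```

View pics/wrist8.png

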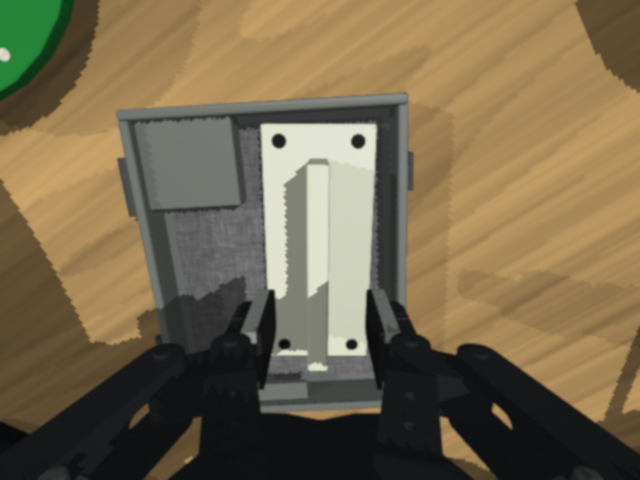

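>>> send_rows --deltas '[{"x": -0.002, "y": -0.002, "z": 0.02, "wx": 0, "wy": 0, "wz": 0, "claw": -0.1}, {"x": 0, "y": 0, "z": 0.025, "wx": 0, "wy": 0, "wz": 0, "claw": -0.1}, {"x": 0, "y": 0, "z": 0.02, "wx": 0, "wy": 0, "wz": 0, "claw": -0.1}, {"x": 0, "y": 0, "z": 0.01, "wx": 0, "wy": 0, "wz": 0, "claw": -0.1}, {"x": 0, "y": 0, "z": 0.004, "wx": 0, "wy": 0, "wz": 0, "claw": -0.1}, {"x": 0, "y": 0, "z": 0, "wx": 0, "wy": 0, "wz": 0, "claw": -0.1}]' --newtons 30

```text
time: 7.9
position: [0.5336, -0.1369, 0.1964]
tcp_rot: [0.0, 0.291, 0.957, 0.0]
contact_force: [0.1, -0.4, -0.1]
opening: 0.0385
```

```bash
python3 - <<'E'
from h import *
to(.5323,-.1358,.192,146)
E
```

```text
t 7.9 pos [ 0.5336 -0.1369  0.1964] yaw 146.15 zaxis [ 7.e-04 -1.e-04 -1.e+00] op 0.0385 F [ 0.06 -0.39 -0.15] j [-0.25  0.11 -0.2   1.26  0.    0.34]
shift tool [0.0016 0.0002 0.0044] wz 0.15103978703371013
```

>>> send_rows --deltas '[{"x": 0, "y": 0, "z": 0, "wx": 0, "wy": 0, "wz": 0, "claw": -0.6}, {"x": 0, "y": 0, "z": 0, "wx": 0, "wy": 0, "wz": 0, "claw": -1}, {"x": 0, "y": 0, "z": 0, "wx": 0, "wy": 0, "wz": 0, "claw": -1}, {"x": 0, "y": 0, "z": 0, "wx": 0, "wy": 0, "wz": 0, "claw": -1}, {"x": 0, "y": 0, "z": 0, "wx": 0, "wy": 0, "wz": 0, "claw": -1}, {"x": 0, "y": 0, "z": 0, "wx": 0, "wy": 0, "wz": 0, "claw": -1}]' --newtons 40

```text
time: 8.5
position: [0.5338, -0.1366, 0.1969]
tcp_rot: [0.001, 0.291, 0.957, -0.0]
contact_force: [-0.6, -0.0, 6.4]
opening: 0.0116
```

>>> send_rows --deltas '[{"x": 0, "y": 0, "z": -0.004, "wx": 0, "wy": 0, "wz": 0, "claw": -1}, {"x": 0, "y": 0, "z": -0.006, "wx": 0, "wy": 0, "wz": 0, "claw": -1}, {"x": 0, "y": 0, "z": -0.01, "wx": 0, "wy": 0, "wz": 0, "claw": -1}, {"x": 0, "y": 0, "z": -0.02, "wx": 0, "wy": 0, "wz": 0, "claw": -1}, {"x": 0, "y": 0, "z": -0.03, "wx": 0, "wy": 0, "wz": 0, "claw": -1}, {"x": 0, "y": 0, "z": -0.03, "wx": 0, "wy": 0, "wz": 0, "claw": -1}, {"x": 0, "y": 0, "z": 0, "wx": 0, "wy": 0, "wz": 0, "claw": -1}]' --newtons 40

```text
time: 9.2
position: [0.5342, -0.1367, 0.3008]
tcp_rot: [0.003, 0.291, 0.957, 0.0]
contact_force: [0.1, -0.4, -1.0]
opening: 0.012
```

```bash
python3 - <<'E'
from h import *
to(.5035,.1825,.30,146)
snap('side','side9')
snap('wrist','wrist9')
E
```

```text
t 9.2 pos [ 0.5342 -0.1367  0.3008] yaw 146.18 zaxis [ 0.0066 -0.0017 -1.    ] op 0.012 F [ 0.12 -0.37 -1.  ] j [-0.25  0.07 -0.04  1.45  0.    0.34]
shift tool [2.031e-01 2.481e-01 1.000e-04] wz 0.17883912621852005
```

View pics/side9.png

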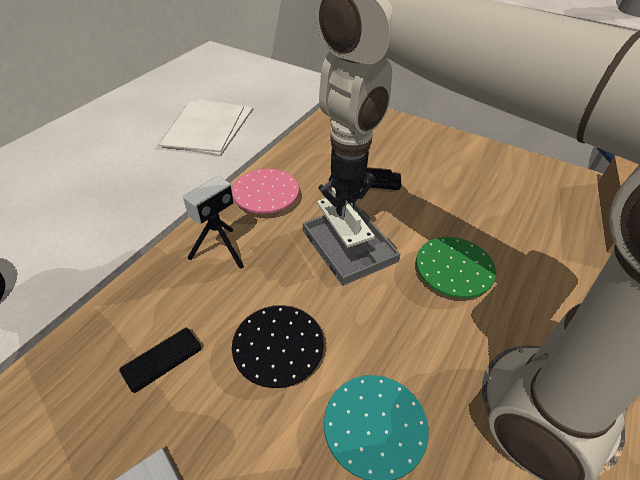

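View pics/wrist9.png

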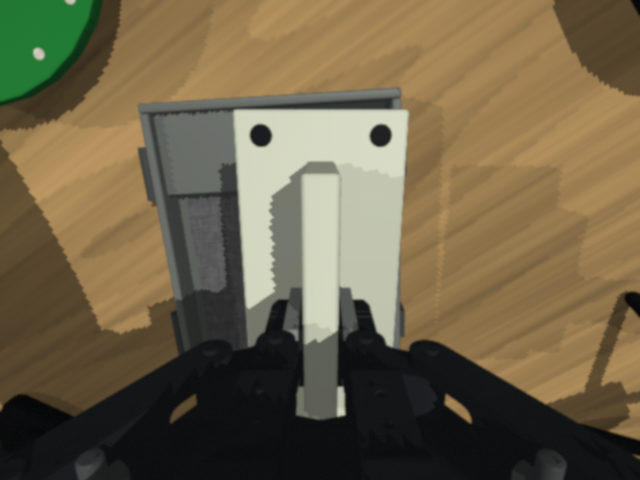

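```bash
python3 - <<'E'
from h import *
for n in ['top0','side0','side9']:
    z=np.load(f'pics/{n}.npz'); c=cloud(z['d'],z['K'],z['R'],z['t'])*1000
    d=np.hypot(c[...,0]-504,c[...,1]-182)
    m=((z['d']>0)&(d<125)&(c[...,2]>28)&(c[...,2]<52)).astype(np.uint8)
    cs,_=cv2.findContours(m*255,cv2.RETR_EXTERNAL,cv2.CHAIN_APPROX_NONE); k=max(cs,key=cv2.contourArea)
    (u,v),ax,_=cv2.fitEllipse(k)
    print(n,'depthmask ellipse',ax,ray(z,u,v,.04)*1000,'median z',np.median(c[m>0][:,2]))
    # white dots: ray cast centroids, circle
    hsv=cv2.cvtColor(z['im'],cv2.COLOR_RGB2HSV)
    pts=c[(m>0)]; print(' circle',cv2.minEnclosingCircle(pts[:,:2].astype(np.float32)))
    im=z['im'].astype(int).max(2)
    w=((m>0)&(im>120)).astype(np.uint8); nn,lab,st,ce=cv2.connectedComponentsWithStats(w)
    q=np.array([ray(z,*e,.04)[:2]*1000 for e,s in zip(ce[1:],st[1:])])
    q=q[np.hypot(*(q-[504,182]).T)<85]
    print(' dots',len(q),q.mean(0),cv2.minEnclosingCircle(q.astype(np.float32)))
E
```

```text
top0 depthmask ellipse (69.85846710205078, 72.39521789550781) [504.87634013 178.98985447  40.        ] median z 40.304686913354274
 circle ((507.14324951171875, 179.05722045898438), 92.13211059570312)
 dots 27 [507.60496731 180.56399462] ((507.2928771972656, 180.52366638183594), 80.36170959472656)
side0 depthmask ellipse (81.38372802734375, 91.78702545166016) [502.99576518 186.07722732  40.        ] median z 41.20519400347065
 circle ((507.53240966796875, 179.4999542236328), 92.4554443359375)
 dots 27 [507.64310577 178.64685188] ((507.6056213378906, 178.85362243652344), 80.34423828125)
side9 depthmask ellipse (81.36804962158203, 91.79031372070312) [503.00964846 186.07233552  40.        ] median z 41.16298793707128
 circle ((507.2170715332031, 179.4650115966797), 92.81015014648438)
 dots 26 [505.23425775 180.30260071] ((507.66986083984375, 178.58009338378906), 80.55554962158203)
```

```bash
python3 - <<'E'
from h import *
to(.5088,.1785,.26,146)
E
```

```text
t 9.3 pos [ 0.5336 -0.1365  0.2964] yaw 146.18 zaxis [ 1.3e-03 -3.0e-04 -1.0e+00] op 0.0115 F [-0.86 -0.42 -2.68] j [-0.25  0.07 -0.05  1.45  0.    0.34]
shift tool [0.196  0.2479 0.0363] wz 0.17722981677871985
```

>>> send_rows --deltas '[{"x": 0.01, "y": 0.0128, "z": 0, "wx": 0, "wy": 0, "wz": 0, "claw": -1}, {"x": 0.022, "y": 0.0275, "z": 0, "wx": 0, "wy": 0, "wz": 0, "claw": -1}, {"x": 0.022, "y": 0.0275, "z": 0, "wx": 0, "wy": 0, "wz": 0, "claw": -1}, {"x": 0.022, "y": 0.0275, "z": 0, "wx": 0, "wy": 0, "wz": 0, "claw": -1}, {"x": 0.022, "y": 0.0275, "z": 0, "wx": 0, "wy": 0, "wz": 0, "claw": -1}, {"x": 0.022, "y": 0.0275, "z": 0, "wx": 0, "wy": 0, "wz": 0, "claw": -1}, {"x": 0.022, "y": 0.0275, "z": 0, "wx": 0, "wy": 0, "wz": 0, "claw": -1}, {"x": 0.022, "y": 0.0275, "z": 0, "wx": 0, "wy": 0, "wz": 0, "claw": -1}, {"x": 0.02, "y": 0.0275, "z": 0, "wx": 0, "wy": 0, "wz": 0, "claw": -1}, {"x": 0.012, "y": 0.015, "z": 0, "wx": 0, "wy": 0, "wz": 0, "claw": -1}]' --newtons 40

```text
time: 10.3
position: [0.5074, 0.1812, 0.2941]
tcp_rot: [-0.001, 0.29, 0.957, -0.0]
contact_force: [0.3, 0.3, -1.9]
opening: 0.0114
```

>>> send_rows --deltas '[{"x": 0, "y": 0, "z": 0.01, "wx": 0, "wy": 0, "wz": 0, "claw": -1}, {"x": 0, "y": 0, "z": 0.015, "wx": 0, "wy": 0, "wz": 0, "claw": -1}, {"x": 0, "y": 0, "z": 0.01, "wx": 0, "wy": 0, "wz": 0, "claw": -1}, {"x": 0, "y": 0, "z": 0, "wx": 0, "wy": 0, "wz": 0, "claw": -1}, {"x": 0, "y": 0, "z": 0, "wx": 0, "wy": 0, "wz": 0, "claw": -1}]' --newtons 40

```text
time: 10.8
position: [0.5085, 0.1777, 0.2602]
tcp_rot: [-0.0, 0.291, 0.957, -0.0]
contact_force: [0.4, -0.1, -1.9]
opening: 0.0114
```

```bash
python3 - <<'E'
from h import *
to(.5088,.1785,.2325,146)
snap('side','side10')
z=np.load('pics/side10.npz')['im'][230:430,180:400]
cv2.imwrite('pics/side10_c.png',cv2.resize(z[...,::-1],None,fx=3,fy=3,interpolation=2))
E
```

```text
t 10.8 pos [0.5085 0.1777 0.2602] yaw 146.11 zaxis [-9.e-04 -4.e-04 -1.e+00] op 0.0114 F [ 0.45 -0.07 -1.89] j [ 0.34  0.05 -0.14  1.38 -0.    0.93]
shift tool [0.0001 0.0008 0.0277] wz 0.11192718320901918
```

View pics/side10_c.png

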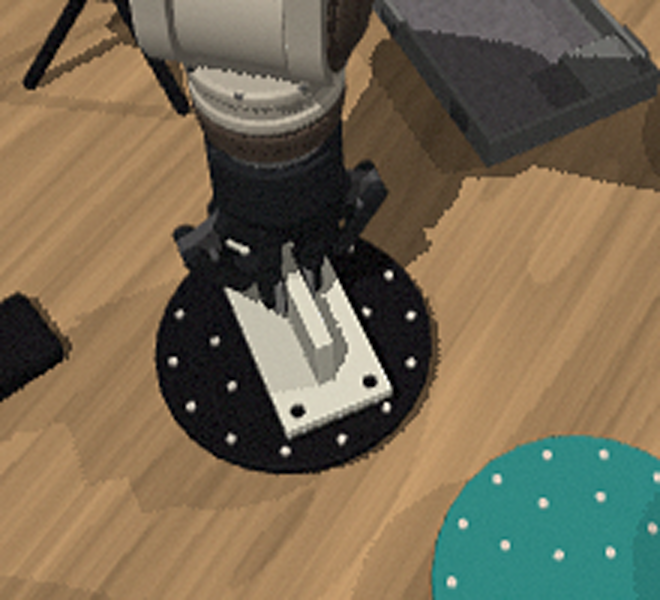

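>>> send_rows --deltas '[{"x": 0, "y": 0, "z": 0.008, "wx": 0, "wy": 0, "wz": 0, "claw": -1}, {"x": 0, "y": 0.001, "z": 0.008, "wx": 0, "wy": 0, "wz": 0, "claw": -1}, {"x": 0, "y": 0, "z": 0.004, "wx": 0, "wy": 0, "wz": 0, "claw": -1}, {"x": 0, "y": 0, "z": 0.002, "wx": 0, "wy": 0, "wz": 0, "claw": -1}, {"x": 0, "y": 0, "z": 0.002, "wx": 0, "wy": 0, "wz": 0, "claw": -1}, {"x": 0, "y": 0, "z": 0.001, "wx": 0, "wy": 0, "wz": 0, "claw": -1}, {"x": 0, "y": 0, "z": 0, "wx": 0, "wy": 0, "wz": 0, "claw": -1}]' --newtons 40

```text
time: 11.55
position: [0.5091, 0.1793, 0.2357]
tcp_rot: [0.0, 0.291, 0.957, 0.0]
contact_force: [0.9, -0.6, -1.5]
opening: 0.0114
```

>>> send_rows --deltas '[{"x": 0, "y": 0, "z": 0.001, "wx": 0, "wy": 0, "wz": 0, "claw": -1}, {"x": 0, "y": 0, "z": 0, "wx": 0, "wy": 0, "wz": 0, "claw": -1}]' --newtons 40

```text
time: 11.75
position: [0.5091, 0.1793, 0.2347]
tcp_rot: [0.0, 0.291, 0.957, 0.0]
contact_force: [-0.1, 1.0, -2.0]
opening: 0.0116
```

>>> send_rows --deltas '[{"x": 0, "y": 0, "z": 0.001, "wx": 0, "wy": 0, "wz": 0, "claw": -1}, {"x": 0, "y": 0, "z": 0, "wx": 0, "wy": 0, "wz": 0, "claw": -1}]' --newtons 40

```text
time: 11.95
position: [0.5091, 0.1793, 0.2336]
tcp_rot: [-0.0, 0.291, 0.957, -0.0]
contact_force: [0.6, -0.2, -2.2]
opening: 0.0112
```

>>> send_rows --deltas '[{"x": 0, "y": 0, "z": 0.0005, "wx": 0, "wy": 0, "wz": 0, "claw": -1}, {"x": 0, "y": 0, "z": 0, "wx": 0, "wy": 0, "wz": 0, "claw": -1}]' --newtons 40

```text
time: 12.15
position: [0.5091, 0.1793, 0.2331]
tcp_rot: [-0.0, 0.291, 0.957, -0.0]
contact_force: [0.2, -0.1, -1.7]
opening: 0.0113
```

>>> send_rows --deltas '[{"x": 0, "y": 0, "z": 0.0005, "wx": 0, "wy": 0, "wz": 0, "claw": -1}, {"x": 0, "y": 0, "z": 0, "wx": 0, "wy": 0, "wz": 0, "claw": -1}]' --newtons 40

```text
time: 12.35
position: [0.5091, 0.1793, 0.2329]
tcp_rot: [0.0, 0.291, 0.957, 0.0]
contact_force: [-1.1, -0.4, 0.4]
opening: 0.0116
```

>>> send_rows --deltas '[{"x": 0, "y": 0, "z": 0.0005, "wx": 0, "wy": 0, "wz": 0, "claw": -1}, {"x": 0, "y": 0, "z": 0, "wx": 0, "wy": 0, "wz": 0, "claw": -1}]' --newtons 40

```text
time: 12.55
position: [0.509, 0.1793, 0.2329]
tcp_rot: [0.0, 0.291, 0.957, 0.0]
contact_force: [-2.7, -0.3, 5.8]
opening: 0.0117
```

>>> send_rows --deltas '[{"x": 0, "y": 0, "z": 0, "wx": 0, "wy": 0, "wz": 0, "claw": -0.5}, {"x": 0, "y": 0, "z": 0, "wx": 0, "wy": 0, "wz": 0, "claw": -0.2}, {"x": 0, "y": 0, "z": 0, "wx": 0, "wy": 0, "wz": 0, "claw": -0.1}, {"x": 0, "y": 0, "z": 0, "wx": 0, "wy": 0, "wz": 0, "claw": -0.1}, {"x": 0, "y": 0, "z": -0.01, "wx": 0, "wy": 0, "wz": 0, "claw": -0.1}, {"x": 0, "y": 0, "z": -0.025, "wx": 0, "wy": 0, "wz": 0, "claw": -0.1}, {"x": 0, "y": 0, "z": -0.04, "wx": 0, "wy": 0, "wz": 0, "claw": -0.1}, {"x": 0, "y": 0, "z": -0.04, "wx": 0, "wy": 0, "wz": 0, "claw": -0.1}, {"x": 0, "y": 0, "z": 0, "wx": 0, "wy": 0, "wz": 0, "claw": -0.1}]' --newtons 30

```text
time: 13.45
position: [0.5096, 0.1794, 0.3538]
tcp_rot: [0.004, 0.291, 0.957, 0.003]
contact_force: [0.6, 0.4, -0.3]
opening: 0.0385
```

>>> send_rows --deltas '[{"x": 0.02, "y": -0.03, "z": -0.01, "wx": 0, "wy": 0, "wz": 0, "claw": -0.1}, {"x": 0.02, "y": -0.03, "z": -0.01, "wx": 0, "wy": 0, "wz": 0, "claw": -0.1}, {"x": 0.02, "y": -0.03, "z": 0, "wx": 0, "wy": 0, "wz": 0, "claw": -0.1}, {"x": 0.02, "y": -0.03, "z": 0, "wx": 0, "wy": 0, "wz": 0, "claw": -0.1}, {"x": 0.02, "y": -0.03, "z": 0, "wx": 0, "wy": 0, "wz": 0, "claw": -0.1}, {"x": 0, "y": -0.03, "z": 0, "wx": 0, "wy": 0, "wz": 0, "claw": -0.1}, {"x": 0, "y": -0.03, "z": 0, "wx": 0, "wy": 0, "wz": 0, "claw": -0.1}, {"x": 0, "y": 0, "z": 0, "wx": 0, "wy": 0, "wz": 0, "claw": -0.1}]' --newtons 30

```text
time: 14.25
position: [0.3075, 0.059, 0.3679]
tcp_rot: [0.001, 0.292, 0.957, 0.0]
contact_force: [0.7, 1.3, 0.3]
opening: 0.0386
```

```bash
python3 - <<'E'
from h import *
to(.5088,.1785,.2325,146)
snap('side','side11'); snap('top','top11')
for n,box in (('top11',(180,280,230,320)),('side11',(230,330,300,390))):
    z=np.load(f'pics/{n}.npz'); c=cloud(z['d'],z['K'],z['R'],z['t'])*1000
    d=np.hypot(c[...,0]-507,c[...,1]-179); hsv=cv2.cvtColor(z['im'],cv2.COLOR_RGB2HSV)
    m=(z['d']>0)&(d<95)&(hsv[...,2]>130)&(c[...,2]>44)
    p=c[m]; rib=p[(p[:,2]>75)]; pl=p[p[:,2]<60]
    print(n,'rib',cv2.minAreaRect(rib[:,:2].astype(np.float32)),np.median(rib[:,2]),'plate',cv2.minAreaRect(pl[:,:2].astype(np.float32)),np.median(pl[:,2]))
E
```

```text
t 14.25 pos [0.3075 0.059  0.3679] yaw 146.08 zaxis [ 1.5e-03 -1.0e-04 -1.0e+00] op 0.0386 F [0.74 1.26 0.28] j [ 0.19 -0.49 -0.38  1.68 -0.    0.78]
shift tool [-0.1002  0.2114  0.1357] wz 0.07957318102592126
top11 rib ((506.8905334472656, 179.76783752441406), (12.7511568069458, 118.96245574951172), 56.436981201171875) 95.17955507314151 plate ((506.2457275390625, 179.029296875), (143.80288696289062, 168.60769653320312), 44.60508728027344) 50.39519374452524
side11 rib ((507.2017822265625, 179.7647705078125), (11.923707008361816, 120.57672119140625), 56.19840621948242) 95.83505804470659 plate ((506.91473388671875, 179.63955688476562), (126.40421295166016, 171.65708923339844), 32.38938903808594) 51.175090589952546
```

View pics/side11.png

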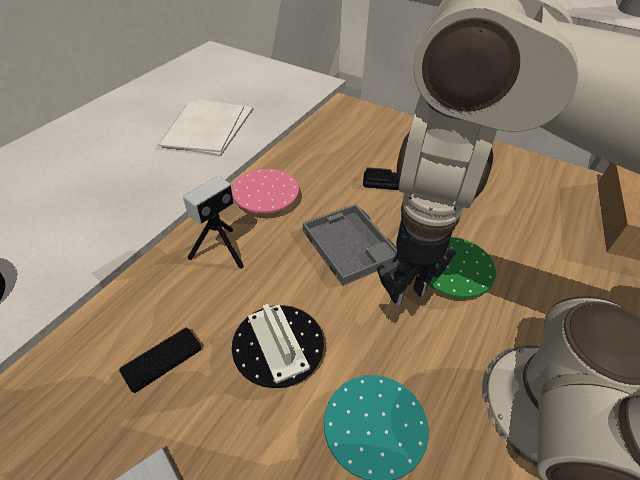

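View pics/top11.png

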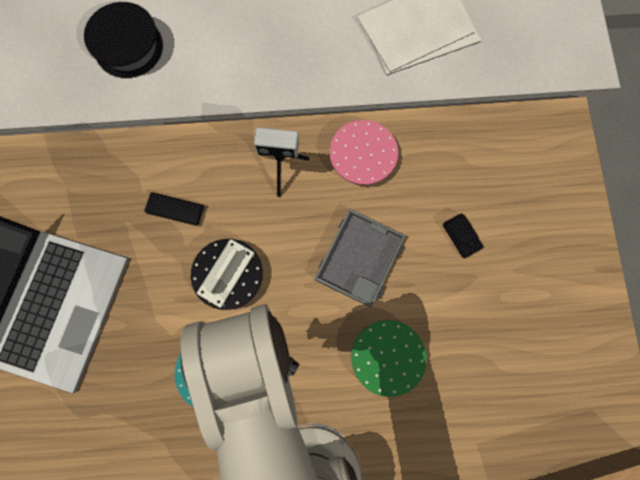

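```bash
python3 -c "
from station import manip
print(manip.job_done())"
```

```text
the job is handed in; nothing more can be done
None
```

The bracket is out of its case and standing on its base in the middle of the black turntable. The gripper has let go and is well clear. I handed the job in at about 14.3 s; no verdict is reported.

- **Swing:** I straddled the rib near the high end and pushed it towards the case's -y. It came off the step, and the pushing force read about 2 N. The top and side views then showed it flat and clear of the tab: the centre was about (10, -27) mm from `case_floor`, and the plate slope was under 0.003.
- **Lift and place:** I gripped the rib at 40 N, lifted it straight out, and lowered it in 0.5 mm steps until contact read about 6 N. Then I let go.
- **Last checks:** The rib centre measured (507, 180) mm against a turntable centre of (507, 179) mm, in both views. Rib top was at about 95 mm, which matches the base sitting on the disc. In the last pictures the scanner, mouse, power bank and coloured look-alikes look unmoved by eye.
- **Disagreements:** The first turntable centres, from ellipse fits, differed by about 8 mm between the two views. I used the depth and white-dot fits, which agreed to about 2 mm. In the last check the plate outline fit mixed in white dots on the disc, so I relied on the rib fit for the centre.

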